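Put the beads away in the drawer

TASK

Put the loose beads away: pick up the steel cup and pour all seven beads out of it into the open drawer of the little chest, leaving none behind. Stand the empty cup back upright in the middle of its cork coaster, then push the drawer fully shut with all the beads in it, without disturbing the other things on the bench.

Things in the scene. Friction and masses are not known exactly. Their poses are not given: they have to be found in the camera images.
- cup: the bead cup: plain straight steel cup without handle, outside diameter 62 mm, height 85 mm, wall 3 mm, floor 4 mm thick, about 0.12 kg (0.08 to 0.17); origin at the centre of its underside, z along its axis to the mouth; at the start it stands on the cork coaster, within 15 mm of its middle, with the seven beads one layer deep on its floor
- bead0_center (a point): centre of bead 0: smooth round purple stone bead, 17.6 mm diameter, about 12 g, rolls freely; all seven are alike
- bead1_center (a point): centre of bead 1: smooth round purple stone bead, 17.6 mm diameter, about 12 g, rolls freely; all seven are alike
- bead2_center (a point): centre of bead 2: smooth round purple stone bead, 17.6 mm diameter, about 12 g, rolls freely; all seven are alike
- bead3_center (a point): centre of bead 3: smooth round purple stone bead, 17.6 mm diameter, about 12 g, rolls freely; all seven are alike
- bead4_center (a point): centre of bead 4: smooth round purple stone bead, 17.6 mm diameter, about 12 g, rolls freely; all seven are alike
- bead5_center (a point): centre of bead 5: smooth round purple stone bead, 17.6 mm diameter, about 12 g, rolls freely; all seven are alike
- bead6_center (a point): centre of bead 6: smooth round purple stone bead, 17.6 mm diameter, about 12 g, rolls freely; all seven are alike
- coaster: round cork coaster, 100 mm across, 6 mm thick, fixed to the bench; origin at the centre of its underside, so the cup's underside rests 6 mm above it. It is on the left or the right of the bench
- chest_front (a point): middle of the front edge of the top board of a low wooden chest with a single drawer, 240 deep (x) x 200 wide (y) x 100 mm high, fixed to the bench; this point is 100 mm above the bench; axes as the chest: its front looks along its -x, towards the robot, turned up to 0.15 rad. The drawer's front panel is 15 mm thick and reaches 89 mm above the bench
- chest_drawer0 (a joint): opening of the drawer in m: 0 fully shut against a stop, 0.115 to 0.14 at the start, grows as it slides out along the chest's -x (limit 0.166); stiff slide, about 1 N plus 4 N per m/s; stays where it is left
- drawer_floor (a point): middle of the front edge of the drawer's inner floor, moving with the drawer, axes as the chest's (z up), 22 mm above the bench. Inside, 195 back from here (x) x 158 mm (y), walls 6 mm thick rising 50 mm above the floor. The open part runs from this point back (+x) to the chest's front edge: the joint value less 6 mm. The chest, 100 mm high, covers the rest
- chest_drawer0_handle (a point): middle of the drawer's handle, a level steel bar 11 mm thick and 100 mm long along the chest's y, 35 mm in front of the drawer's front panel, 62 mm above the bench; clear behind and above for fingers; moves with the drawer
- block: bystander: fixed steel bench block, 64 mm square, on a round black rubber pad 100 mm across, 32 mm high in all; on the left if the coaster is on the right, and the other way round; origin at the centre of its underside
- pliers: bystander, loose: long-nose pliers with dark green grips lying flat, 160 mm long, 13 mm high, origin under the pivot, jaws to +x
- jar: bystander, loose: closed glass jar with a metal cap, 64 mm across, 75 mm high, origin at the centre of its underside
- spool: bystander, loose: bare metal spool standing on end, 68 mm across, 42 mm high, origin at the centre of its underside
- dish: bystander, loose: empty shallow white dish, 90 mm across, 30 mm high, origin at the centre of its underside
- mallet: bystander, loose: hammer lying flat, 200 mm long, handle to -x
Not all that is in view belongs to the job. Leave any orange or yellow look-alike of the cup alone.

How it is judged (in metres and radians):
On the way, in this order (a step that is already met when the one before it is completed fails the run):
1. the cup is tipped well over (more than 50 degrees) at the open drawer (angle between cup's own z axis and vertical above 0.87 rad and horizontal distance between cup and drawer_floor below 0.25 m).
2. all seven beads lie in the drawer, which is still open (x of bead0_center in the frame of drawer_floor between -0.006 and 0.201 m and y of bead0_center in the frame of drawer_floor between -0.09 and 0.09 m and z of bead0_center in the frame of drawer_floor between 0 and 0.05 m and x of bead1_center in the frame of drawer_floor between -0.006 and 0.201 m and y of bead1_center in the frame of drawer_floor between -0.09 and 0.09 m and z of bead1_center in the frame of drawer_floor between 0 and 0.05 m and x of bead2_center in the frame of drawer_floor between -0.006 and 0.201 m and y of bead2_center in the frame of drawer_floor between -0.09 and 0.09 m and z of bead2_center in the frame of drawer_floor between 0 and 0.05 m and x of bead3_center in the frame of drawer_floor between -0.006 and 0.201 m and y of bead3_center in the frame of drawer_floor between -0.09 and 0.09 m and z of bead3_center in the frame of drawer_floor between 0 and 0.05 m and x of bead4_center in the frame of drawer_floor between -0.006 and 0.201 m and y of bead4_center in the frame of drawer_floor between -0.09 and 0.09 m and z of bead4_center in the frame of drawer_floor between 0 and 0.05 m and x of bead5_center in the frame of drawer_floor between -0.006 and 0.201 m and y of bead5_center in the frame of drawer_floor between -0.09 and 0.09 m and z of bead5_center in the frame of drawer_floor between 0 and 0.05 m and x of bead6_center in the frame of drawer_floor between -0.006 and 0.201 m and y of bead6_center in the frame of drawer_floor between -0.09 and 0.09 m and z of bead6_center in the frame of drawer_floor between 0 and 0.05 m and value of joint chest_drawer0 above 0.08 m), for 0.2 s.
3. the cup stands upright on the coaster again, the drawer still open (horizontal distance between cup and coaster below 0.03 m and angle between cup's own z axis and vertical below 0.1 rad and z of cup in the frame of coaster below 0.01 m and linear speed of cup below 0.02 m/s and value of joint chest_drawer0 above 0.08 m), for 0.2 s.
At the end, for the whole second after the job is handed in: All seven beads are inside the drawer (below its rim), the drawer is shut to within 5 mm, and the cup stands at rest, upright within about 6 degrees, on the coaster, its centre within 30 mm of the coaster's centre (x of bead0_center in the frame of drawer_floor between -0.006 and 0.201 m and y of bead0_center in the frame of drawer_floor between -0.09 and 0.09 m and z of bead0_center in the frame of drawer_floor between 0 and 0.05 m and x of bead1_center in the frame of drawer_floor between -0.006 and 0.201 m and y of bead1_center in the frame of drawer_floor between -0.09 and 0.09 m and z of bead1_center in the frame of drawer_floor between 0 and 0.05 m and x of bead2_center in the frame of drawer_floor between -0.006 and 0.201 m and y of bead2_center in the frame of drawer_floor between -0.09 and 0.09 m and z of bead2_center in the frame of drawer_floor between 0 and 0.05 m and x of bead3_center in the frame of drawer_floor between -0.006 and 0.201 m and y of bead3_center in the frame of drawer_floor between -0.09 and 0.09 m and z of bead3_center in the frame of drawer_floor between 0 and 0.05 m and x of bead4_center in the frame of drawer_floor between -0.006 and 0.201 m and y of bead4_center in the frame of drawer_floor between -0.09 and 0.09 m and z of bead4_center in the frame of drawer_floor between 0 and 0.05 m and x of bead5_center in the frame of drawer_floor between -0.006 and 0.201 m and y of bead5_center in the frame of drawer_floor between -0.09 and 0.09 m and z of bead5_center in the frame of drawer_floor between 0 and 0.05 m and x of bead6_center in the frame of drawer_floor between -0.006 and 0.201 m and y of bead6_center in the frame of drawer_floor between -0.09 and 0.09 m and z of bead6_center in the frame of drawer_floor between 0 and 0.05 m and horizontal distance between cup and coaster below 0.03 m and angle between cup's own z axis and vertical below 0.1 rad and z of cup in the frame of coaster below 0.01 m and linear speed of cup below 0.02 m/s and value of joint chest_drawer0 below 0.005 m); the robot touches nothing.
It fails at once if a loose bystander (pliers, jar, spool, dish, hammer) is moved more than 30 mm (distance of any of pliers, jar, spool, dish, mallet from where it was at the start of the episode above 0.03 m).
It also fails if it takes over 72 s, if anything falls off the work surface, if the arm or the gripper's body presses on something with over 40 N, if the wrist force passes 120 N, or if a joint passes its speed limit or range.

ROBOT

A 6-joint arm with a two-finger parallel gripper is mounted at the origin on the work surface. World frame = base frame: x ahead of the robot, y to its left, z up, the work surface at z = 0. Lengths are in m, angles in degrees, forces in N, time in s.
With the tool pointing down it reaches from about 0.25 to 0.725 m from the base axis. Payload 9.7 kg.
Tool frame: the origin (TCP) lies midway between the tips of the shut fingers; the grasp point (between the pads) lies 19 mm behind it; z points along the fingers, y is the line along which they close (so a half turn about z gives the same grasp; the last joint's range is limited). The gripper opens to 85 mm and grips with 20 to 120 N. Pads are 22 mm wide; open, the fingers measure 114 mm over their backs; the gripper's body (76 mm by 85 mm) begins 54 mm behind the grasp point. The pads swing forward as they close: fully open they stand 13 mm farther back than shut.
Start: joints at [-73.682, 4.979, 10.078, 95.1, 0, 90], TCP at [0.155, -0.528, 0.231] pointing down, gripper open.
Joint ranges: [-179.16, 179.16], [-48.56, 103.87], [-65.8, 70.77], [-126.05, 130.52], [-82.76, 87.17], [-180, 180]. Speed limits (degrees/s): [127.2, 127.2, 147.25, 180, 180, 180].

INTERFACE

Orientations are given as [roll, pitch, yaw] about the fixed x, y, z axes, in that order (R = Rz(yaw) Ry(pitch) Rx(roll)).
In Python, from workcell import readout, imaging, bot, spotter gives the robot as it stands.
- The arm moves only by the shell command python3 -m jog 'ROWS' [FORCE]. ROWS is JSON, a list of rows, each an object with "rotation": the turn, a rotation vector about the world's x, y, z in degrees, a list of three; "translation": the shift along the world's x, y, z in mm, a list of three; "grip": the finger opening in mm, from 0 to 85.4. In form: [{"rotation": [wx, wy, wz], "translation": [dx, dy, dz], "grip": grip}, ...]. A call has 1 to 20 rows; each row is the pose to reach, as a shift and turn from the pose commanded when the call began; what a row does not reach only later rows make up. A row lasts 1/10 s, in which the tool goes at most 50 mm and 8.59 degrees, less where a joint would pass 70% of its speed; a pose out of reach is approached as far as the arm can. A call with a gripper value outside its range is refused whole. The fingers move at their own pace and stop on an object; FORCE is the grip in N (left out, the last holds). Time passes only in rows, so rows that repeat a pose let the fingers close. It gives the time, the measured TCP pose, the force, the opening and the grip force at its end, in the units of the state.
- readout.get_obs(): the state, without advancing time (a new reading comes with each control period).
- imaging.camera(name): name is "scene" or "top" or "wrist"; returns (picture, depth): 400x640x3 uint8, red, green, blue; 400x640 float32, m along the optical axis (not along the pixel's ray), 0 where there is no reading.
- imaging.camera_info(name): a dict with "vertical_fov" (degrees; the focal length in pixels is half the picture's height over the tangent of half this angle, whatever the lens; pixels are square), "cx", "cy" (the principal point, pixels), "k1" (the pictures are not rectified: a ray, as slopes to the right and down, at radius r is drawn at 1 + k1 r^2 times it, then the intrinsics apply), "extrinsics" (4x4, takes a point from camera to world coordinates); the wrist camera has in their place "tool_from_camera" (4x4, takes a point from camera to tool coordinates, whose origin is the TCP and whose axes are the flange's). Camera axes: x right, y down, z forward; pixel columns grow to the right and rows downward; lengths in m; the calibration is good to about 2 mm. A picture is of the moment at which its call begins: read the wrist's pose just before it. camera_info takes no time and is no camera call.
- bot.job_done(): hands the job in; it is judged then, once.
Trained networks look in the newest picture that a camera, given by its name, has taken for a name from the list of things; names that differ only in an ending like _2 or _b are one class to them, and where a whole thing is asked for, a point or a joint stands for the part that bears it (a point fixed in the world has none). Each returns a list of dicts, best first, with "confidence" (0 to 1); they miss things now and then, are a little off and sometimes report something else, mostly with a low value. They report only what shows in the picture. A call takes as long as a camera call. They do not tell look-alikes from the thing itself.
- spotter.spot_in(camera, target): "box" ([centre column, centre row, width, height] in pixels, round what is visible of it).
- spotter.mark_of(camera, target): "uv" ([column, row] in pixels: a listed point, or the origin of a listed thing).
The state is a dict: "time": time; "q": joint angles; "qd": joint speeds; "joint_efforts": joint torques, N m; "ee_pos": TCP position; "tcp_rot": TCP orientation; "wrist_force": force on the tool from outside, world axes, zero at the start; "torque": the same for the moment, N m; "opening": finger opening in m; "grasp_force": force on a finger pad.
Only numpy, scipy, OpenCV 4.12 (cv2) and the standard library are available. Lean on these libraries where they do the work, as an engineer would, in place of code of your own. Each camera call takes 0.05 s, during which the arm holds its last target. There are 200 camera calls.

## Working session

There is one attempt and no reset: what is moved stays moved. The work goes in short steps, Python scripts to look and compute and a shell command to move; the robot and the scene stay as the last step left them, time stands still between calls to the robot, and variables do not carry over. Pictures are saved under pics/ and viewed, at most 14 in all, crops included, and the job is handed in when it is done.

```bash
ls; mkdir -p pics; cat > h.py <<'E'
import numpy as np, cv2
from workcell import readout, imaging, bot, spotter
from scipy.spatial.transform import Rotation as R
def cam(name):
    o=readout.get_obs(); im,d=imaging.camera(name); i=imaging.camera_info(name)
    if 'extrinsics' in i: T=np.array(i['extrinsics'])
    else:
        W=np.eye(4); W[:3,:3]=R.from_euler('xyz',o['tcp_rot'],degrees=True).as_matrix(); W[:3,3]=o['ee_pos']
        T=W@np.array(i['tool_from_camera'])
    return im,d,i,T
def rays(i,uv):
    f=200/np.tan(np.radians(i['vertical_fov']/2)); uv=np.atleast_2d(np.array(uv,float))
    K=np.array([[f,0,i['cx']],[0,f,i['cy']],[0,0,1]])
    # slopes distorted by 1+k1 r^2
    return cv2.undistortPointsIter(uv[:,None],K,np.array([i['k1'],0,0,0.]),None,None,(3,50,1e-9))[:,0] if i['k1'] else (uv-K[:2,2])/f
def onplane(i,T,uv,z):
    s=rays(i,uv); d=np.c_[s,np.ones(len(s))]@T[:3,:3].T
    return T[:3,3]+d*((z-T[2,3])/d[:,2])[:,None]
def cloud(i,T,d):
    v,u=np.nonzero(d>0); s=rays(i,np.c_[u,v]); z=d[v,u]
    return np.c_[u,v],np.c_[s*z[:,None],z]@T[:3,:3].T+T[:3,3]
def save(n,im): cv2.imwrite('pics/'+n+'.png',cv2.cvtColor(im,cv2.COLOR_RGB2BGR))
E
python3 - <<'E'
from h import *
np.set_printoptions(precision=4,suppress=True)
print(readout.get_obs())
for n in ['scene','top']:
    im,d,i,T=cam(n); save(n,im); print(n,i)
    for t,z in [('cup',.006),('coaster',0),('chest_front',.1),('drawer_floor',.022),('chest_drawer0_handle',.062),('block',0),('jar',0),('spool',0),('dish',0),('pliers',0),('mallet',0),('bead0_center',.0188)]:
        for m in spotter.mark_of(n,t)[:3]: print(t,np.round(m['uv']),round(m['confidence'],2),onplane(i,T,m['uv'],z)[0])
E
```

```text
pics
{'time': 0.0, 'q': array([-73.6808,   5.0116,  10.0357,  95.0993,   0.0003,  89.9997]), 'qd': array([ 0.1135, -0.0382, -0.0147,  0.0559, -0.0236,  0.026 ]), 'joint_efforts': array([  0.0006, -52.039 ,  46.4802,   0.0165,   0.    ,  -0.    ]), 'ee_pos': array([ 0.1545, -0.5276,  0.2306]), 'tcp_rot': array([-179.9248,   -0.0003,   16.3195]), 'wrist_force': array([-0.2742, -0.7798,  0.3289]), 'torque': array([-0.0042,  0.0389, -0.0221]), 'grasp_force': 0.0, 'opening': 0.08529434289033255}
scene {'vertical_fov': 55.68685405550182, 'cx': 319.9318507654808, 'cy': 196.06321458535618, 'k1': -0.07431434890188302, 'extrinsics': array([[ 0.1985,  0.7017, -0.6843,  1.3974],
       [ 0.9801, -0.1412,  0.1396, -0.1782],
       [ 0.0013, -0.6984, -0.7157,  0.9561],
       [ 0.    ,  0.    ,  0.    ,  1.    ]])}
cup [398. 174.] 0.87 [0.4342 0.315  0.006 ]
cup [396. 156.] 0.78 [0.3322 0.3454 0.006 ]
cup [369. 159.] 0.55 [0.3298 0.2354 0.006 ]
coaster [392. 180.] 0.76 [0.4549 0.287  0.    ]
coaster [328. 204.] 0.5 [0.5274 0.0281 0.    ]
chest_front [340. 216.] 0.91 [0.6728 0.0328 0.1   ]
drawer_f
[... 951 characters left out ...]
5. 156.] 0.66 [0.6772 0.0296 0.1   ]
chest_front [418. 257.] 0.61 [ 0.4209 -0.2636  0.1   ]
drawer_floor [309. 209.] 0.91 [0.5499 0.0145 0.022 ]
drawer_floor [206. 240.] 0.32 [0.4576 0.2879 0.022 ]
drawer_floor [321. 246.] 0.28 [ 0.4482 -0.0215  0.022 ]
chest_drawer0_handle [309. 229.] 0.57 [0.4903 0.0136 0.062 ]
block [417. 255.] 0.82 [ 0.4348 -0.2826  0.    ]
jar [199. 148.] 0.78 [0.7161 0.3273 0.    ]
spool [428. 163.] 0.82 [ 0.6933 -0.317   0.    ]
dish [161. 187.] 0.93 [0.6031 0.4243 0.    ]
pliers [318. 244.] 0.73 [ 0.4555 -0.0135  0.    ]
mallet [480. 194.] 0.63 [ 0.608  -0.4605  0.    ]
mallet [306. 211.] 0.5 [0.5461 0.0233 0.    ]
bead0_center [198. 241.] 0.38 [0.4544 0.308  0.0188]
```

View pics/top.png

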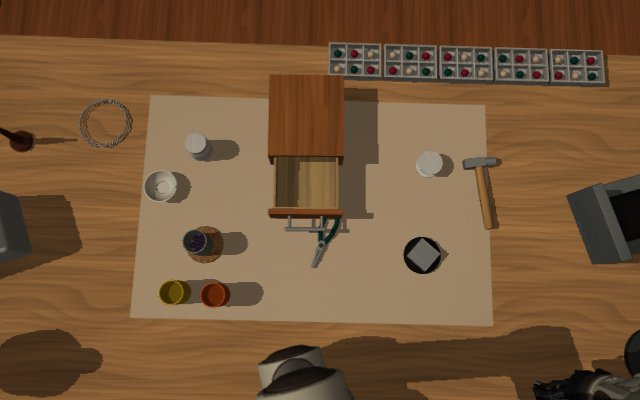

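View pics/scene.png

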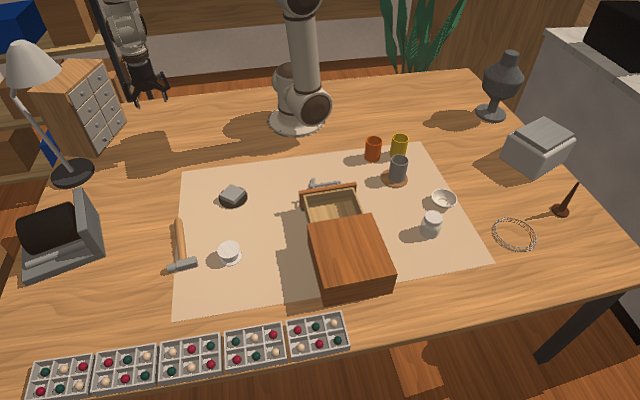

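Top view: three cup-like things are present. They are grey steel with purple beads at (198,241) on the cork coaster, orange at (215,294) and yellow at (173,292). The grey one fits. The pliers at (322,240) lie under and in front of the drawer handle (309,229). Next I'll take an enlarged crop and fit positions from depth.

```bash
python3 - <<'E'
from h import *
np.set_printoptions(precision=4,suppress=True)
im,d,i,T=cam('top')
save('crop',cv2.resize(im[140:320,140:360],None,fx=3,fy=3,interpolation=cv2.INTER_CUBIC))
P=[]
for n in ['top','scene']:
    if n!='top': im,d,i,T=cam(n)
    uv,p=cloud(i,T,d); c=im[uv[:,1],uv[:,0]].astype(int); P.append(p)
    print(n,'bench z',np.median(p[(abs(p[:,0]-.45)<.05)&(abs(p[:,1]-.12)<.04),2]))
    # cup rim
    m=(np.hypot(p[:,0]-.45,p[:,1]-.305)<.06)&(p[:,2]>.08)&(p[:,2]<.1)
    q=p[m]; (cx,cy),r=cv2.minEnclosingCircle(q[:,:2].astype(np.float32)); print('cup rim',m.sum(),cx,cy,r,q[:,2].max(),np.percentile(q[:,2],90))
    m=(np.hypot(p[:,0]-.45,p[:,1]-.305)<.07)&(p[:,2]>.003)&(p[:,2]<.012)
    q=p[m]; (cx,cy),r=cv2.minEnclosingCircle(q[:,:2].astype(np.float32)); print('coaster',m.sum(),cx,cy,r)
    # chest top
    m=(p[:,2]>.094)&(p[:,2]<.107)&(p[:,0]>.6)&(p[:,0]<1)&(abs(p[:,1]-.03)<.16)
    print('chest',m.sum(),np.median(p[m,2]),cv2.minAreaRect(p[m][:,:2].astype(np.float32)))
    q=p[m]; s=[]
    for y in np.arange(-.05,.11,.01):
        k=q[abs(q[:,1]-y)<.005]
        if len(k)>5: s.append((y,np.percentile(k[:,0],1)))
    s=np.array(s); f=np.polyfit(s[:,0],s[:,1],1); print('front edge fit',f,np.std(s[:,1]-np.polyval(f,s[:,0])))
    m=(p[:,2]>.083)&(p[:,2]<.092)&(p[:,0]>.45)&(p[:,0]<.62)&(abs(p[:,1]-.03)<.16)
    print('panel top',m.sum(),cv2.minAreaRect(p[m][:,:2].astype(np.float32)) if m.sum()>3 else '')
    m=(p[:,2]>.05)&(p[:,2]<.075)&(p[:,0]>.44)&(p[:,0]<.52)&(abs(p[:,1]-.03)<.1)
    print('handle',m.sum(),p[m].mean(0),p[m].min(0),p[m].max(0))
    for nm,x,y in [('orange',.312,.252),('yellow',.328,.343),('dish',.603,.424),('jar',.716,.327)]:
        m=(np.hypot(p[:,0]-x,p[:,1]-y)<.07)&(p[:,2]>.018)&(p[:,2]<.12)
        print(nm,p[m].min(0),p[m].max(0))
    m=(abs(p[:,0]-.43)<.1)&(abs(p[:,1]+.02)<.09)&(p[:,2]>.006)&(p[:,2]<.03)
    print('pliers?',m.sum(),p[m].min(0),p[m].max(0))
E
```

```text
top bench z 0.000779188989033619
cup rim 131 0.44690921902656555 0.302216112613678 0.032486557960510254 0.09623753538887247 0.0932719513663578
coaster 623 0.45040738582611084 0.3053675591945648 0.06972140818834305
chest 5996 0.10002377819482478 ((0.7903776168823242, 0.028891362249851227), (0.2275198996067047, 0.20032177865505219), 1.2957009077072144)
front edge fit [-0.0203  0.6798] 0.000709909642702442
panel top 415 ((0.5484307408332825, 0.02557646483182907), (0.05873063951730728, 0.19149544835090637), 5.343669414520264)
handle 223 [0.4946 0.0231 0.066 ] [ 0.4845 -0.0317  0.0574] [0.5198 0.0754 0.072 ]
orange [0.2853 0.217  0.0187] [0.3466 0.2806 0.0911]
yellow [0.2893 0.2732 0.0184] [0.3506 0.3849 0.0897]
dish [0.5579 0.3775 0.018 ] [0.6449 0.465  0.0373]
jar [0.6784 0.2883 0.0182] [0.7387 0.3515 0.0822]
pliers? 537 [ 0.3302 -0.11    0.006 ] [0.5274 0.0697 0.0261]
scene bench z -7.3546748028952e-05
cup rim 103 0.44767656922340393 0.30286672711372375 0.03396851196885109 0.09322141452665234 0.09074077331890167
coaster 200 0.45166558027267456 0.3052642047405243 0.0681905746459961
chest 4759 0.10038389851864027 ((0.7906836271286011, 0.029357053339481354), (0.22789815068244934, 0.20169569551944733), 1.4200091361999512)
front edge fit [-0.0265  0.6825] 0.0012194605097923643
panel top 217 ((0.5362063050270081, 0.022556960582733154), (0.05951371788978577, 0.185726135969162), 15.285987854003906)
handle 103 [0.4937 0.0205 0.0646] [ 0.4859 -0.0319  0.0554] [0.5043 0.0739 0.0696]
orange [0.2805 0.2163 0.018 ] [0.3496 0.3218 0.0892]
yellow [0.287  0.2734 0.018 ] [0.3558 0.3833 0.0878]
dish [0.556  0.3761 0.018 ] [0.6436 0.463  0.0333]
jar [0.684  0.2903 0.0183] [0.744  0.3473 0.0795]
pliers? 28 [ 0.3978 -0.0285  0.0065] [0.4508 0.0021 0.0152]
```

View pics/crop.png

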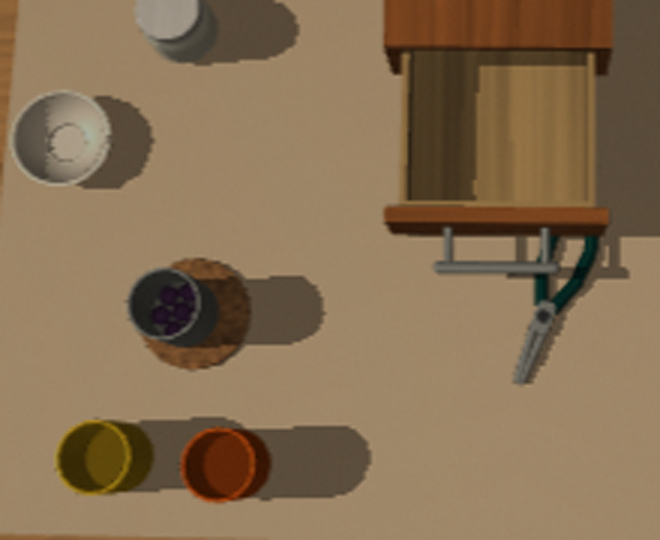

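The crop confirms the steel cup: grey, purple beads inside, on the cork. Next I'll refine the cup and coaster centres, check the wrist camera mount and work out the rotations.

```bash
cat >> h.py <<'E'
def tool(phi,pitch,roll=0,s=1):
    "tool z at azimuth phi, pitched down; s=1: y to the left; roll about tool z"
    z=R.from_euler('ZY',[phi,pitch],degrees=True).apply([1,0,0]); y=s*R.from_euler('z',phi,degrees=True).apply([0,1,0])
    return R.from_matrix(np.c_[np.cross(y,z),y,z])*R.from_euler('z',roll,degrees=True)
def delta(Rt,grasp=None,tcp=None):
    "rows: from measured pose to the orientation and grasp point (19 mm behind TCP) or TCP"
    o=readout.get_obs(); Rc=R.from_euler('xyz',o['tcp_rot'],degrees=True)
    if tcp is None: tcp=np.array(grasp)+.019*Rt.as_matrix()[:,2]
    return np.round((Rt*Rc.inv()).as_rotvec(degrees=True),1),np.round((np.array(tcp)-o['ee_pos'])*1e3,1)
E
python3 - <<'E'
from h import *
from scipy.optimize import least_squares
np.set_printoptions(precision=4,suppress=True)
print(imaging.camera_info('wrist')['tool_from_camera'])
for n in ['top','scene']:
    im,d,i,T=cam(n); uv,p=cloud(i,T,d); c=im[uv[:,1],uv[:,0]]
    hsv=cv2.cvtColor(im,cv2.COLOR_RGB2HSV)[uv[:,1],uv[:,0]].astype(int)
    m=(np.hypot(p[:,0]-.452,p[:,1]-.29)<.08)&(p[:,2]<.016)
    bg=(np.hypot(p[:,0]-.40,p[:,1]-.15)<.03)
    print(n,'cork hsv',np.median(hsv[(np.hypot(p[:,0]-.452,p[:,1]-.25)<.008)],0),'mat',np.median(hsv[bg],0))
    k=m&(hsv[:,1]>np.median(hsv[bg,1])+30)
    q=onplane(i,T,uv[k],.006)[:,:2]; 
    q=q[np.hypot(*(q-[.452,.29]).T)<.065]
    h=cv2.convexHull(q.astype(np.float32))[:,0]
    f=least_squares(lambda v:np.hypot(*(h-v).T)-.05,[.452,.29],loss='soft_l1',f_scale=.002); print('coaster',k.sum(),f.x,np.round(f.fun,3))
    # cup: upper part points all lie on/inside 31 mm cylinder; fit outer hull
    g=(np.hypot(p[:,0]-.447,p[:,1]-.302)<.05)&(p[:,2]>.084)&(p[:,2]<.097); h=cv2.convexHull(p[g][:,:2].astype(np.float32))[:,0]
    f=least_squares(lambda v:np.hypot(*(h-v).T)-.031,[.447,.302],loss='soft_l1',f_scale=.002); print('cup',f.x,np.round(f.fun,3))
print(delta(tool(0,90),tcp=[.40,.05,.32]),delta(tool(0,90,s=-1),tcp=[.40,.05,.32]))
E
```

```text
[[-0.0006 -0.963  -0.2696  0.0682]
 [ 1.     -0.0006 -0.0003  0.    ]
 [ 0.0001 -0.2696  0.963  -0.1431]
 [ 0.      0.      0.      1.    ]]
top cork hsv [ 14.  158.5  68. ] mat [ 17.  88. 158.]
coaster 530 [0.4488 0.2938] [-0.001 -0.001 -0.001 -0.002 -0.002 -0.001 -0.    -0.    -0.001 -0.001
 -0.    -0.001 -0.001 -0.    -0.001 -0.001 -0.001 -0.001 -0.001 -0.
  0.    -0.     0.     0.    -0.    -0.002 -0.002 -0.002 -0.001 -0.002]
cup [0.4479 0.3023] [-0.001 -0.    -0.001 -0.001  0.002  0.001  0.001  0.     0.001  0.001
 -0.    -0.001 -0.001 -0.    -0.     0.    -0.    -0.     0.     0.001
  0.     0.001  0.001  0.     0.     0.    -0.     0.    -0.    -0.   ]
scene cork hsv [ 14. 134. 116.] mat [ 15.  82. 216.]
coaster 191 [0.4498 0.2947] [-0.    -0.002 -0.001 -0.002 -0.001 -0.001  0.001 -0.001 -0.001 -0.001
 -0.001  0.    -0.001 -0.001 -0.002 -0.001  0.     0.001  0.     0.
  0.    -0.001  0.001 -0.    -0.   ]
cup [0.4494 0.3023] [ 0.    -0.    -0.    -0.001 -0.     0.    -0.     0.     0.002  0.003
  0.001 -0.001 -0.001 -0.001 -0.001  0.001 -0.     0.     0.002  0.002
  0.   ]
(array([ -0. ,  -0. , 163.7]), array([245.5, 577.8,  88.7])) (array([ -0. ,   0. , -16.3]), array([245.5, 577.8,  88.7]))
```

```bash
python3 -m jog '[{"rotation":[0,0,-16],"translation":[100,150,90],"grip":85},{"rotation":[0,0,-16],"translation":[150,200,90],"grip":85},{"rotation":[0,0,-16],"translation":[200,250,90],"grip":85},{"rotation":[0,0,-16],"translation":[245,350,90],"grip":85},{"rotation":[0,0,-16],"translation":[245,450,90],"grip":85},{"rotation":[0,0,-16],"translation":[245,578,90],"grip":85},{"rotation":[0,0,-16],"translation":[245,578,90],"grip":85},{"rotation":[0,0,-16],"translation":[245,578,90],"grip":85},{"rotation":[0,0,-16],"translation":[245,578,90],"grip":85},{"rotation":[0,0,-16],"translation":[245,578,90],"grip":85},{"rotation":[0,0,-16],"translation":[245,578,90],"grip":85},{"rotation":[0,0,-16],"translation":[245,578,90],"grip":85},{"rotation":[0,0,-16],"translation":[245,578,90],"grip":85},{"rotation":[0,0,-16],"translation":[245,578,90],"grip":85}]' 40
python3 - <<'E'
from h import *
o=readout.get_obs(); print(o['q'],o['ee_pos'],o['tcp_rot'])
print(delta(tool(35,20,s=-1),grasp=[.42,.13,.30]),delta(tool(35,50,s=-1),grasp=[.42,.13,.30]),delta(tool(75,20,s=-1),grasp=[.42,.13,.30]))
E
```

```text
time: 2.9
ee_pos: [0.4016, 0.0234, 0.3211]
tcp_rot: [-178.7, 0.0, 2.5]
wrist_force: [-0.4, -1.1, -0.1]
opening: 0.0849
grasp_force: 0.0
[  2.42146735 -11.78968948   4.37675867 106.18861017   1.29445839
 179.93898097] [0.40160176 0.02342692 0.32113172] [-1.78705519e+02  2.07835477e-02  2.48247081e+00]
(array([ 21.7, -67.4,  27.5]), array([ 33. , 116.8, -27.6])) (array([ 11.8, -38.8,  30.7]), array([ 28.4, 113.6, -35.7])) (array([ 45.5, -58.7,  62. ]), array([ 23. , 123.8, -27.6]))
```

```bash
python3 -m jog '[{"rotation":[12,-16,16],"translation":[10,40,-20],"grip":85},{"rotation":[23,-29,31],"translation":[20,80,-28],"grip":85},{"rotation":[45.5,-58.7,62],"translation":[23,124,-28],"grip":85},{"rotation":[45.5,-58.7,62],"translation":[23,124,-28],"grip":85},{"rotation":[45.5,-58.7,62],"translation":[23,124,-28],"grip":85},{"rotation":[45.5,-58.7,62],"translation":[23,124,-28],"grip":85},{"rotation":[45.5,-58.7,62],"translation":[23,124,-28],"grip":85},{"rotation":[45.5,-58.7,62],"translation":[23,124,-28],"grip":85},{"rotation":[45.5,-58.7,62],"translation":[23,124,-28],"grip":85},{"rotation":[45.5,-58.7,62],"translation":[23,124,-28],"grip":85},{"rotation":[45.5,-58.7,62],"translation":[23,124,-28],"grip":85},{"rotation":[45.5,-58.7,62],"translation":[23,124,-28],"grip":85},{"rotation":[45.5,-58.7,62],"translation":[23,124,-28],"grip":85},{"rotation":[45.5,-58.7,62],"translation":[23,124,-28],"grip":85},{"rotation":[45.5,-58.7,62],"translation":[23,124,-28],"grip":85},{"rotation":[45.5,-58.7,62],"translation":[23,124,-28],"grip":85}]' 40
python3 - <<'E'
from h import *
o=readout.get_obs(); print(o['q'],o['ee_pos'],o['tcp_rot'])
Rt=tool(75,20,s=-1); h=np.array([.259,.966,0]); c=np.array([.4485,.3023,.072])
print(Rt.as_euler('xyz',degrees=True))
for s in (-.12,.004): print(delta(Rt,grasp=c+h*s))
E
```

```text
time: 4.5
ee_pos: [0.4233, 0.1454, 0.2942]
tcp_rot: [-179.6, -70.0, 74.4]
wrist_force: [0.1, 0.3, -0.5]
opening: 0.085
grasp_force: 0.0
[-17.74285699 -18.13977966 -24.7835268   90.42187057  69.7980988
  82.62563922] [0.42328507 0.14538858 0.29418002] [-179.59082208  -69.95758878   74.41314241]
[180. -70.  75.]
(array([ 0. , -0.1,  0.2]), array([  -1.2,   58.2, -228.7]))
(array([ 0. , -0.1,  0.2]), array([  30.9,  178. , -228.7]))
```

```bash
python3 -m jog '[{"rotation":[0,0,0],"translation":[-1,30,-40],"grip":85},{"rotation":[0,0,0],"translation":[-1,58,-80],"grip":85},{"rotation":[0,0,0],"translation":[-1,58,-120],"grip":85},{"rotation":[0,0,0],"translation":[-1,58,-160],"grip":85},{"rotation":[0,0,0],"translation":[-1,58,-195],"grip":85},{"rotation":[0,0,0],"translation":[-1,58,-215],"grip":85},{"rotation":[0,0,0],"translation":[-1,58,-228],"grip":85},{"rotation":[0,0,0],"translation":[-1,58,-228],"grip":85},{"rotation":[0,0,0],"translation":[-1,58,-228],"grip":85},{"rotation":[0,0,0],"translation":[-1,58,-228],"grip":85},{"rotation":[0,0,0],"translation":[-1,58,-228],"grip":85}]' 40
python3 - <<'E'
from h import *
o=readout.get_obs(); print(o['q'])
im,_,_,_=cam('wrist'); a=cam('scene')[0]; save('pre',np.hstack([cv2.resize(im,(480,300)),cv2.resize(a[100:280,250:442],(320,300))]))
Rt=tool(75,20,s=-1); h=np.array([.259,.966,0]); c=np.array([.4485,.3023,.072])
for s in (-.12,.004): print(delta(Rt,grasp=c+h*s))
E
```

```text
time: 5.6
ee_pos: [0.4232, 0.2031, 0.0665]
tcp_rot: [-179.7, -70.0, 74.5]
wrist_force: [0.2, -0.3, 0.1]
opening: 0.085
grasp_force: 0.0
[ -8.92110672 -19.01626074 -52.36548769  40.05297814  69.12206697
 107.81378267]
(array([-0.1, -0.1,  0.2]), array([-0.9,  0.5, -0.5]))
(array([-0.1, -0.1,  0.2]), array([ 31.2, 120.3,  -0.5]))
```

View pics/pre.png

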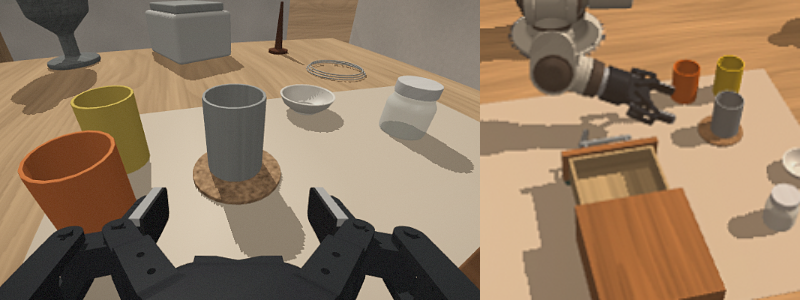

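The cup is centred between the open fingers: cup at about col 235, fingers at 165 and 315. The orange cup is left of the left finger and clear. I'll advance and grip.

```bash
python3 -m jog '[{"rotation":[0,0,0],"translation":[10,40,0],"grip":85},{"rotation":[0,0,0],"translation":[18,70,0],"grip":85},{"rotation":[0,0,0],"translation":[24,95,0],"grip":85},{"rotation":[0,0,0],"translation":[29,112,0],"grip":85},{"rotation":[0,0,0],"translation":[31,120,0],"grip":85},{"rotation":[0,0,0],"translation":[31,120,0],"grip":85},{"rotation":[0,0,0],"translation":[31,120,0],"grip":70},{"rotation":[0,0,0],"translation":[31,120,0],"grip":55},{"rotation":[0,0,0],"translation":[31,120,0],"grip":50},{"rotation":[0,0,0],"translation":[31,120,0],"grip":50},{"rotation":[0,0,0],"translation":[31,120,0],"grip":50},{"rotation":[0,0,0],"translation":[31,120,0],"grip":50},{"rotation":[0,0,0],"translation":[31,120,0],"grip":50},{"rotation":[0,0,0],"translation":[31,120,0],"grip":50},{"rotation":[0,0,0],"translation":[31,120,0],"grip":50}]' 50
python3 - <<'E'
from h import *
o=readout.get_obs(); print(o['q'],o['opening'],o['grasp_force'],o['ee_pos'],o['wrist_force'])
E
```

```text
time: 7.2
ee_pos: [0.4539, 0.3231, 0.0656]
tcp_rot: [-179.4, -70.0, 74.3]
wrist_force: [0.3, -2.6, 3.9]
opening: 0.0607
grasp_force: 54.1
[  9.53919163 -20.51102346 -59.15298538   2.41089161  58.66287801
 143.55580639] 0.060705676563842764 54.12520604208112 [0.45388101 0.32311077 0.06558406] [ 0.25579529 -2.55112201  3.91287749]
```

```bash
python3 -m jog '[{"rotation":[0,0,0],"translation":[0,0,15],"grip":50},{"rotation":[0,0,0],"translation":[0,0,40],"grip":50},{"rotation":[0,0,0],"translation":[0,0,75],"grip":50},{"rotation":[0,0,0],"translation":[0,0,110],"grip":50},{"rotation":[0,0,0],"translation":[0,0,145],"grip":50},{"rotation":[0,0,0],"translation":[0,0,170],"grip":50},{"rotation":[0,0,0],"translation":[0,0,180],"grip":50},{"rotation":[0,0,0],"translation":[0,0,180],"grip":50}]' 50
python3 - <<'E'
from h import *
o=readout.get_obs(); print(o['q'],o['opening'],o['grasp_force'],o['ee_pos'],o['wrist_force'])
for f,pt,x,y in [(60,18,.48,.24),(45,14,.52,.16),(22,10,.57,.08),(0,8,.625,0)]: print(delta(tool(f,pt,s=-1),grasp=[x,y,.25]))
print(delta(tool(0,8,s=-1),grasp=[.625,0,.148]))
E
```

```text
time: 8.0
ee_pos: [0.4538, 0.3232, 0.2458]
tcp_rot: [-179.5, -70.0, 74.3]
wrist_force: [0.3, -0.0, -2.7]
opening: 0.0607
grasp_force: 54.6
[  9.558321   -33.9825379  -45.74870199  29.27752624  58.64695694
 143.56049184] 0.06072116277847637 54.58417531102896 [0.45375116 0.32321682 0.24577556] [ 0.32063281 -0.04287325 -2.69026075]
(array([  1.8,  -0.9, -14.8]), array([ 35.3, -67.6,  -1.6]))
(array([  5.1,  -3.2, -29.8]), array([  79.3, -150.2,   -0.4]))
(array([  7.6,  -7. , -52.7]), array([ 133.6, -236.2,    0.9]))
(array([  7.7, -10.3, -74.5]), array([ 190.1, -323.2,    1.6]))
(array([  7.7, -10.3, -74.5]), array([ 190.1, -323.2, -100.4]))
```

```bash
python3 -m jog '[{"rotation":[1,-0.5,-7],"translation":[16,-32,0],"grip":50},{"rotation":[2,-1,-15],"translation":[35,-68,0],"grip":50},{"rotation":[3.5,-2,-22],"translation":[57,-108,0],"grip":50},{"rotation":[5,-3,-30],"translation":[79,-150,0],"grip":50},{"rotation":[6,-4.5,-37],"translation":[97,-180,0],"grip":50},{"rotation":[7,-6,-45],"translation":[115,-208,0],"grip":50},{"rotation":[7.6,-7,-53],"translation":[134,-236,0],"grip":50},{"rotation":[7.6,-8,-60],"translation":[153,-265,0],"grip":50},{"rotation":[7.7,-9,-67],"translation":[172,-295,0],"grip":50},{"rotation":[7.7,-10.3,-74.5],"translation":[190,-323,0],"grip":50},{"rotation":[7.7,-10.3,-74.5],"translation":[190,-323,0],"grip":50},{"rotation":[7.7,-10.3,-74.5],"translation":[190,-323,0],"grip":50},{"rotation":[7.7,-10.3,-74.5],"translation":[190,-323,0],"grip":50},{"rotation":[7.7,-10.3,-74.5],"translation":[190,-323,-30],"grip":50},{"rotation":[7.7,-10.3,-74.5],"translation":[190,-323,-60],"grip":50},{"rotation":[7.7,-10.3,-74.5],"translation":[190,-323,-85],"grip":50},{"rotation":[7.7,-10.3,-74.5],"translation":[190,-323,-100],"grip":50},{"rotation":[7.7,-10.3,-74.5],"translation":[190,-323,-100],"grip":50},{"rotation":[7.7,-10.3,-74.5],"translation":[190,-323,-100],"grip":50}]' 50
python3 - <<'E'
from h import *
o=readout.get_obs(); print(o['q'],o['opening'],o['grasp_force'],o['wrist_force'])
save('pour0',cv2.resize(cam('scene')[0][110:310,200:480],None,fx=2.5,fy=2.5))
for th in (0,70,90,110,130): print(th,delta(tool(0,8,-th,s=-1),grasp=[.625,0,.148]))
E
```

```text
time: 9.9
ee_pos: [0.6687, 0.0002, 0.1553]
tcp_rot: [-180.0, -81.9, 0.2]
wrist_force: [2.1, 0.8, 6.9]
opening: 0.0603
grasp_force: 54.0
[-1.17841310e-01 -2.15621877e+01 -6.55845849e+01 -3.58785590e+01
  3.09531674e-01  1.79956739e+02] 0.06026241758153047 53.978042006492615 [2.14500488 0.80170495 6.87668941]
0 (array([-0. , -0.2, -0.2]), array([-24.8,  -0.2,  -9.9]))
70 (array([-69.3,  -0.3,   9.7]), array([-24.8,  -0.2,  -9.9]))
90 (array([-89.1,  -0.3,  12.5]), array([-24.8,  -0.2,  -9.9]))
110 (array([-108.9,   -0.3,   15.3]), array([-24.8,  -0.2,  -9.9]))
130 (array([-128.7,   -0.3,   18.2]), array([-24.8,  -0.2,  -9.9]))
```

View pics/pour0.png

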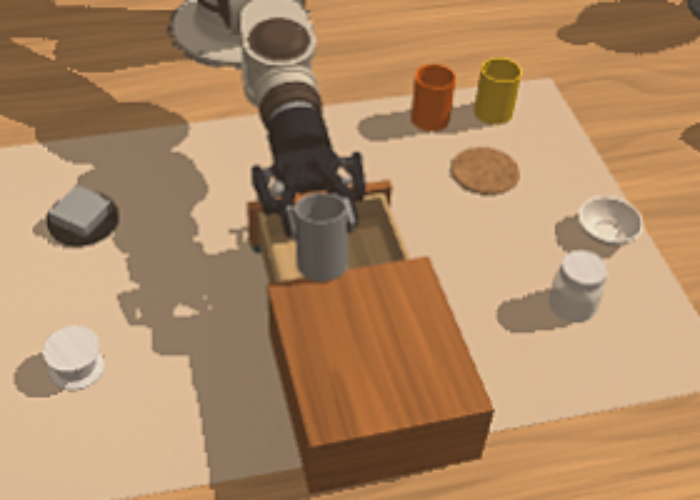

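The cup overshot forward because joint 3 hit its fold limit, and it is touching the chest edge. I'll lift straight up first, then use a yawed tool (wrist to the left).

```bash
python3 -m jog '[{"rotation":[0,0,0],"translation":[0,0,20],"grip":50},{"rotation":[0,0,0],"translation":[0,0,45],"grip":50},{"rotation":[0,0,0],"translation":[0,0,70],"grip":50},{"rotation":[0,0,0],"translation":[0,0,70],"grip":50},{"rotation":[0,0,0],"translation":[0,0,70],"grip":50}]' 50
python3 - <<'E'
from h import *
o=readout.get_obs(); print(o['q'],o['opening'],o['grasp_force'],o['wrist_force'])
for f,th in [(0,0),(0,20),(0,45),(-10,50),(-20,50),(-35,50)]: print(f,th,delta(tool(f,8,-th,s=-1),grasp=[.65-(.03 if f==-35 else 0),0,.20]))
E
```

```text
time: 10.45
ee_pos: [0.667, -0.0001, 0.2208]
tcp_rot: [179.9, -81.5, 0.3]
wrist_force: [-0.4, 0.3, -2.6]
opening: 0.0603
grasp_force: 55.1
[-1.12487723e-01 -3.21002789e+01 -6.25038660e+01 -2.18830824e+01
  2.39173174e-01  1.79942391e+02] 0.06031406875174012 55.12526761740446 [-0.38501954  0.25797936 -2.61010025]
0 0 (array([ 0. , -0.5, -0.1]), array([  1.8,   0.1, -23.5]))
0 20 (array([-19.8,  -0.5,   2.7]), array([  1.8,   0.1, -23.5]))
0 45 (array([-44.5,  -0.5,   6.3]), array([  1.8,   0.1, -23.5]))
-10 50 (array([-49.3,   3.8,  -2.3]), array([  1.5,  -3.1, -23.5]))
-20 50 (array([-48.9,   8.1, -11.7]), array([  0.6,  -6.3, -23.5]))
-35 50 (array([-47.7,  14.5, -25.7]), array([-31.6, -10.7, -23.5]))
```

```bash
python3 -m jog '[{"rotation":[-7,0,1],"translation":[0,0,0],"grip":50},{"rotation":[-14,-0.3,2],"translation":[0,0,0],"grip":50},{"rotation":[-21,-0.5,3],"translation":[0,0,0],"grip":50},{"rotation":[-28,-0.5,4],"translation":[0,0,0],"grip":50},{"rotation":[-35,-0.5,5],"translation":[0,0,0],"grip":50},{"rotation":[-42,-0.5,6],"translation":[0,0,0],"grip":50},{"rotation":[-49,1,2],"translation":[0,-1,0],"grip":50},{"rotation":[-49,4,-2],"translation":[0,-3,0],"grip":50},{"rotation":[-49,8,-11.7],"translation":[0,-6,0],"grip":50},{"rotation":[-48.5,11,-19],"translation":[-15,-8,0],"grip":50},{"rotation":[-47.7,14.5,-25.7],"translation":[-32,-11,0],"grip":50},{"rotation":[-47.7,14.5,-25.7],"translation":[-32,-11,0],"grip":50},{"rotation":[-47.7,14.5,-25.7],"translation":[-32,-11,0],"grip":50},{"rotation":[-47.7,14.5,-25.7],"translation":[-32,-11,0],"grip":50}]' 50
python3 - <<'E'
from h import *
o=readout.get_obs(); print(o['q'],o['opening'],o['grasp_force'],o['wrist_force'])
save('p1',cv2.resize(cam('scene')[0][110:310,200:480],None,fx=2.5,fy=2.5))
for th in (50,60,75,85,95,105,115,125): print(th,delta(tool(-35,8,-th,s=-1),grasp=[.615,-.005,.15]))
E
```

```text
time: 11.85
ee_pos: [0.6356, -0.0112, 0.2188]
tcp_rot: [100.6, -39.4, 48.3]
wrist_force: [-0.6, -0.4, -1.4]
opening: 0.0605
grasp_force: 55.1
[ 20.37658671 -22.87585324 -55.92186945 -18.93695409 -54.44054553
 141.48733716] 0.060518300523750214 55.07910853251815 [-0.58249461 -0.39935294 -1.3535547 ]
50 (array([-0. , -0.1, -0. ]), array([ -5. ,  -4.1, -71.9]))
60 (array([-8.1,  5.5,  1.4]), array([ -5. ,  -4.1, -71.9]))
75 (array([-20.3,  14.1,   3.5]), array([ -5. ,  -4.1, -71.9]))
85 (array([-28.4,  19.7,   4.9]), array([ -5. ,  -4.1, -71.9]))
95 (array([-36.5,  25.4,   6.3]), array([ -5. ,  -4.1, -71.9]))
105 (array([-44.6,  31.1,   7.7]), array([ -5. ,  -4.1, -71.9]))
115 (array([-52.8,  36.8,   9.1]), array([ -5. ,  -4.1, -71.9]))
125 (array([-60.9,  42.5,  10.5]), array([ -5. ,  -4.1, -71.9]))
```

View pics/p1.png

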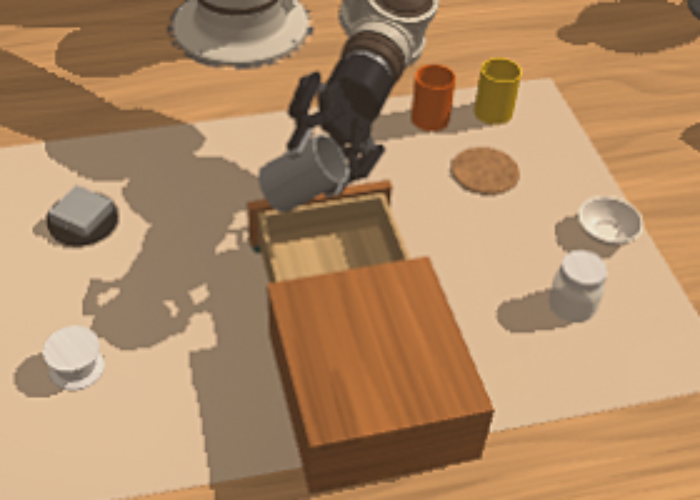

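```bash
python3 -m jog '[{"rotation":[0,0,0],"translation":[-3,-2,-25],"grip":50},{"rotation":[0,0,0],"translation":[-5,-4,-50],"grip":50},{"rotation":[0,0,0],"translation":[-5,-4,-64],"grip":50},{"rotation":[-4,2.8,0.7],"translation":[-5,-4,-64],"grip":50},{"rotation":[-8,5.5,1.4],"translation":[-5,-4,-64],"grip":50},{"rotation":[-12,8.3,2.1],"translation":[-5,-4,-64],"grip":50},{"rotation":[-16,11,2.8],"translation":[-5,-4,-64],"grip":50},{"rotation":[-20,14,3.5],"translation":[-5,-4,-64],"grip":50},{"rotation":[-24,17,4.2],"translation":[-5,-4,-64],"grip":50},{"rotation":[-28,19.5,4.9],"translation":[-5,-4,-64],"grip":50},{"rotation":[-30,21,5.2],"translation":[-5,-4,-64],"grip":50},{"rotation":[-32,22.5,5.5],"translation":[-5,-4,-64],"grip":50},{"rotation":[-34,24,5.9],"translation":[-5,-4,-64],"grip":50},{"rotation":[-36,25,6.2],"translation":[-5,-4,-64],"grip":50},{"rotation":[-36,25,6.2],"translation":[-5,-4,-64],"grip":50},{"rotation":[-38,26.5,6.6],"translation":[-5,-4,-64],"grip":50},{"rotation":[-40,28,6.9],"translation":[-5,-4,-64],"grip":50},{"rotation":[-42,29.3,7.2],"translation":[-5,-4,-64],"grip":50},{"rotation":[-44,30.7,7.6],"translation":[-5,-4,-64],"grip":50},{"rotation":[-44,30.7,7.6],"translation":[-5,-4,-64],"grip":50}]' 50
python3 - <<'E'
from h import *
o=readout.get_obs(); print(o['q'],o['opening'],o['grasp_force'],o['wrist_force'])
a=cam('scene')[0]; b=cam('top')[0]
save('p2',np.hstack([cv2.resize(a[130:290,220:400],(450,400)),cv2.resize(b[130:270,250:370],(343,400))]))
for th in (105,125): print(th,delta(tool(-35,8,-th,s=-1),grasp=[.615,-.005,.158]))
E
```

```text
time: 13.9
ee_pos: [0.6304, -0.0158, 0.1564]
tcp_rot: [98.2, 14.0, 57.0]
wrist_force: [0.1, -0.3, -1.7]
opening: 0.0603
grasp_force: 55.2
[ 20.10301834 -15.65104071 -59.66892721 -30.30481546 -54.31722543
  87.07377386] 0.060265195913412464 55.231280755251646 [ 0.07258356 -0.32489385 -1.70861526]
105 (array([-0.7,  0.6,  0.1]), array([ 0.1, -0.2, -1.1]))
125 (array([-17. ,  12. ,   2.9]), array([ 0.1, -0.2, -1.1]))
```

View pics/p2.png

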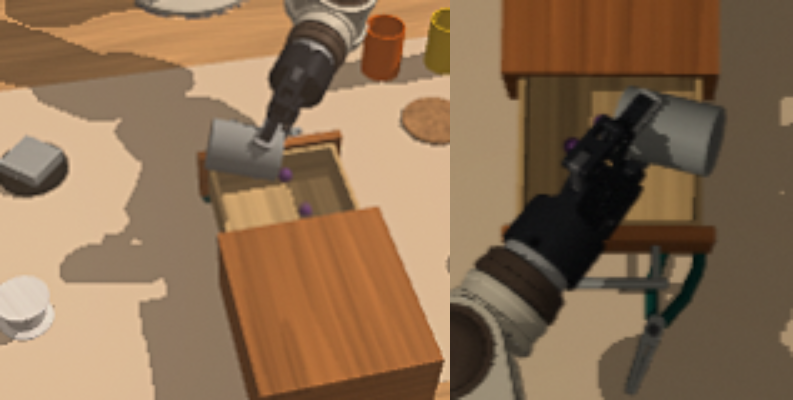

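Beads are dropping into the drawer: purple at (285,172) and (305,208) in the left crop. I'll keep tipping.

```bash
python3 -m jog '[{"rotation":[-3,2,0.5],"translation":[0,0,0],"grip":50},{"rotation":[-6,4,1],"translation":[0,0,0],"grip":50},{"rotation":[-9,6,1.5],"translation":[0,0,0],"grip":50},{"rotation":[-12,8.5,2],"translation":[0,0,0],"grip":50},{"rotation":[-17,12,3],"translation":[0,0,0],"grip":50},{"rotation":[-22,15.5,4],"translation":[0,0,0],"grip":50},{"rotation":[-26,18,4.5],"translation":[0,0,0],"grip":50},{"rotation":[-26,18,4.5],"translation":[0,0,0],"grip":50},{"rotation":[-26,18,4.5],"translation":[0,0,0],"grip":50},{"rotation":[-26,18,4.5],"translation":[0,0,0],"grip":50},{"rotation":[-26,18,4.5],"translation":[0,0,0],"grip":50},{"rotation":[-26,18,4.5],"translation":[0,0,0],"grip":50},{"rotation":[-26,18,4.5],"translation":[0,0,0],"grip":50}]' 50
python3 - <<'E'
from h import *
o=readout.get_obs(); print(o['q'],o['opening'],o['grasp_force'],o['wrist_force'])
R0=R.from_euler('xyz',o['tcp_rot'],degrees=True)
im,d,i,T=cam('scene'); print([ (np.round(m['uv']),round(m['confidence'],2)) for m in spotter.mark_of('scene','bead0_center')])
hsv=cv2.cvtColor(im,cv2.COLOR_RGB2HSV); m=((hsv[...,0]>125)&(hsv[...,0]<165)&(hsv[...,1]>70)).astype(np.uint8)
n,_,st,ce=cv2.connectedComponentsWithStats(m); print([(tuple(ce[k].round()),st[k,4]) for k in range(1,n) if st[k,4]>5])
for f,th in [(-35,50),(-20,50),(0,50)]: print(f,th,delta(tool(f,8,-th,s=-1),grasp=[.615 if f<-30 else .65,-.005,.21]))
E
```

```text
time: 15.3
ee_pos: [0.6304, -0.0151, 0.1565]
tcp_rot: [101.2, 45.5, 63.2]
wrist_force: [-0.1, -0.2, -0.9]
opening: 0.0605
grasp_force: 55.3
[ 20.14571469 -15.54750088 -59.77756612 -30.7921939  -54.25804687
  54.90922221] 0.06051812346176558 55.310438722372055 [-0.10063857 -0.18028588 -0.9241936 ]
[(array([311., 178.]), 0.39)]
[((np.float64(331.0), np.float64(205.0)), np.int32(31)), ((np.float64(348.0), np.float64(206.0)), np.int32(12))]
-35 50 (array([ 70. , -48.7, -11.9]), array([ 0. , -0.6, 50.9]))
-20 50 (array([ 75.6, -39. ,   0.2]), array([37.3,  3.7, 50.9]))
0 50 (array([ 81.6, -25.4,  16.4]), array([38.4, 10.2, 50.9]))
```

```bash
python3 -m jog '[{"rotation":[6,-4,-1],"translation":[0,0,20],"grip":50},{"rotation":[12,-8.3,-2],"translation":[0,0,40],"grip":50},{"rotation":[19,-13,-3],"translation":[0,0,60],"grip":50},{"rotation":[26,-18,-4.4],"translation":[0,0,80],"grip":50},{"rotation":[33,-23,-5.6],"translation":[0,0,100],"grip":50},{"rotation":[40,-28,-6.8],"translation":[0,0,120],"grip":50},{"rotation":[47,-33,-8],"translation":[-20,30,130],"grip":50},{"rotation":[54,-37.6,-9],"translation":[-50,70,130],"grip":50},{"rotation":[61,-42.4,-10.4],"translation":[-80,110,130],"grip":50},{"rotation":[70,-48.7,-12],"translation":[-100,150,130],"grip":50},{"rotation":[70,-48.7,-12],"translation":[-110,180,130],"grip":50},{"rotation":[70,-48.7,-12],"translation":[-110,180,130],"grip":50},{"rotation":[70,-48.7,-12],"translation":[-110,180,130],"grip":50},{"rotation":[70,-48.7,-12],"translation":[-110,180,130],"grip":50}]' 50
python3 - <<'E'
from h import *
o=readout.get_obs(); print(o['q'],o['ee_pos'],o['tcp_rot'],o['wrist_force'])
b,d,i,T=cam('top'); a=cam('scene')[0]
save('p3',np.hstack([cv2.resize(a[90:290,200:450],(500,400)),cv2.resize(b[130:270,260:365],(300,400))]))
for f,pt,th in [(-35,8,50),(-15,8,50),(0,8,45),(20,12,30),(40,15,15),(60,20,0),(75,20,0)]: print(f,th,delta(tool(f,pt,-th,s=-1),tcp=[.4539,.3151,.27]))
E
```

```text
time: 16.8
ee_pos: [0.5211, 0.1657, 0.2866]
tcp_rot: [100.4, -39.5, 48.5]
wrist_force: [0.1, 0.5, -1.7]
opening: 0.0601
grasp_force: 55.4
[ 48.47825122 -22.91300246 -39.04314236  34.32024399 -79.60028669
 179.93290604] [0.52110086 0.16568342 0.28656373] [100.38972827 -39.48362329  48.49394351] [ 0.07310127  0.46219711 -1.66555201]
-35 50 (array([-0.1,  0. , -0. ]), array([-67.3, 150.8, -16.2]))
-15 50 (array([-0.1,  0. , 20. ]), array([-67.3, 150.8, -16.2]))
0 45 (array([ 4.7, -1.5, 34.2]), array([-67.3, 150.8, -16.2]))
20 30 (array([20.7,  1.4, 50.9]), array([-67.3, 150.8, -16.2]))
40 15 (array([35.9,  8.8, 65.6]), array([-67.3, 150.8, -16.2]))
60 0 (array([48.7, 23.3, 76.5]), array([-67.3, 150.8, -16.2]))
75 0 (array([46.8, 30.4, 90.3]), array([-67.3, 150.8, -16.2]))
```

View pics/p3.png

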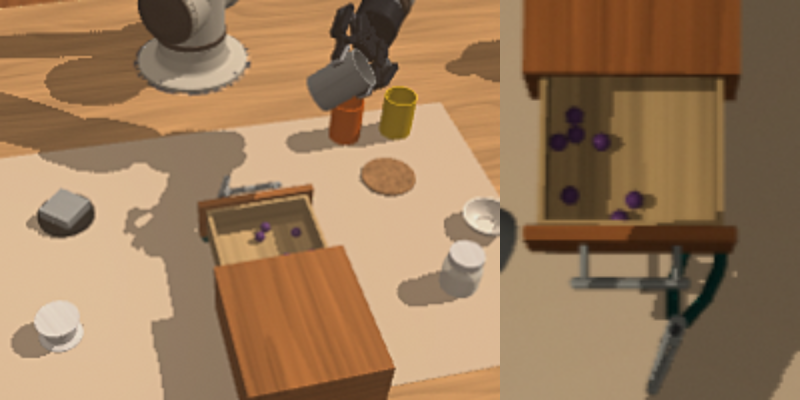

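All seven beads are in the drawer. In the right crop they are at (575,115), (575,133), (558,142), (600,142), (569,195), (634,200) and (620,215). I'll go back the way I came and re-orient at the reachable spot.

```bash
python3 -m jog '[{"rotation":[0,0,0],"translation":[30,-45,0],"grip":50},{"rotation":[0,0,0],"translation":[60,-90,0],"grip":50},{"rotation":[0,0,0],"translation":[90,-135,0],"grip":50},{"rotation":[0,0,7],"translation":[120,-170,0],"grip":50},{"rotation":[0,0,14],"translation":[140,-168,0],"grip":50},{"rotation":[0,0,20],"translation":[148,-166,0],"grip":50},{"rotation":[2,-0.7,27],"translation":[150,-165,0],"grip":50},{"rotation":[4.7,-1.5,34],"translation":[150,-165,0],"grip":50},{"rotation":[4.7,-1.5,34],"translation":[150,-165,0],"grip":50},{"rotation":[4.7,-1.5,34],"translation":[150,-165,0],"grip":50},{"rotation":[4.7,-1.5,34],"translation":[150,-165,0],"grip":50}]' 50
python3 - <<'E'
from h import *
o=readout.get_obs(); print(o['q'],o['ee_pos'],o['tcp_rot'],o['wrist_force'])
for f,pt,th,p in [(0,8,25,[.667,0,.27]),(0,8,5,[.667,0,.27]),(22,10,0,[.588,.087,.246]),(45,14,0,[.533,.173,.246]),(60,18,0,[.489,.256,.246]),(75,20,0,[.4539,.315,.246])]: print(f,th,delta(tool(f,pt,-th,s=-1),tcp=p))
E
```

```text
time: 18.0
ee_pos: [0.6708, -0.0019, 0.2865]
tcp_rot: [101.1, -44.3, 81.7]
wrist_force: [-0.8, 0.1, -1.5]
opening: 0.0607
grasp_force: 55.4
[ 3.88608660e-02 -3.69149391e+01 -5.76638744e+01 -1.28071898e+01
 -4.66188731e-01  1.34948304e+02] [ 0.6707914  -0.00186392  0.28652975] [101.13801566 -44.33859033  81.73346931] [-0.8031456   0.14589292 -1.49197442]
0 25 (array([19.9, -0. , -2.4]), array([ -3.8,   1.9, -16.5]))
0 5 (array([39.7, -0.1, -5.1]), array([ -3.8,   1.9, -16.5]))
22 0 (array([43.5, 10.3, 14.3]), array([-82.8,  88.9, -40.5]))
45 0 (array([39.4, 22.5, 34.5]), array([-137.8,  174.9,  -40.5]))
60 0 (array([34.4, 31. , 47.1]), array([-181.8,  257.9,  -40.5]))
75 0 (array([29.4, 37.4, 60.4]), array([-216.9,  316.9,  -40.5]))
```

```bash
python3 -m jog '[{"rotation":[7,0,-0.8],"translation":[-1,0,-5],"grip":50},{"rotation":[14,0,-1.6],"translation":[-2,1,-8],"grip":50},{"rotation":[20,0,-2.4],"translation":[-4,2,-10],"grip":50},{"rotation":[27,0,-3.3],"translation":[-4,2,-10],"grip":50},{"rotation":[34,0,-4.3],"translation":[-4,2,-10],"grip":50},{"rotation":[39.7,0,-5],"translation":[-4,2,-10],"grip":50},{"rotation":[41.6,4,2],"translation":[-30,30,-20],"grip":50},{"rotation":[43,8,9],"translation":[-60,62,-30],"grip":50},{"rotation":[43.5,10.3,14.3],"translation":[-83,89,-40],"grip":50},{"rotation":[42.1,14.4,21],"translation":[-101,118,-40],"grip":50},{"rotation":[40.8,18.4,27.8],"translation":[-120,146,-40],"grip":50},{"rotation":[39.4,22.5,34.5],"translation":[-138,175,-40],"grip":50},{"rotation":[37,26.5,41],"translation":[-160,216,-40],"grip":50},{"rotation":[34.4,31,47],"translation":[-182,258,-40],"grip":50},{"rotation":[32,34,54],"translation":[-200,288,-40],"grip":50},{"rotation":[29.4,37.4,60.4],"translation":[-217,317,-40],"grip":50},{"rotation":[29.4,37.4,60.4],"translation":[-217,317,-40],"grip":50},{"rotation":[29.4,37.4,60.4],"translation":[-217,317,-40],"grip":50},{"rotation":[29.4,37.4,60.4],"translation":[-217,317,-40],"grip":50},{"rotation":[29.4,37.4,60.4],"translation":[-217,317,-40],"grip":50}]' 50
python3 - <<'E'
from h import *
from scipy.optimize import least_squares
np.set_printoptions(precision=4,suppress=True)
o=readout.get_obs(); print(o['q'],o['ee_pos'],o['tcp_rot'],o['wrist_force'])
print(delta(tool(75,20,s=-1),tcp=[.4539,.315,.246]))
# cup tilt/pose from cloud: expect base z = .246-.0596=.186
for n in ['top','scene']:
    im,d,i,T=cam(n); uv,p=cloud(i,T,d)
    hsv=cv2.cvtColor(im,cv2.COLOR_RGB2HSV)[uv[:,1],uv[:,0]].astype(int)
    g=(np.hypot(p[:,0]-.449,p[:,1]-.294)<.045)&(p[:,2]>.15)
    q=p[g]; rim=q[q[:,2]>.262]; print(n,g.sum(),q[:,2].min(),q[:,2].max(),rim.mean(0) if len(rim) else '')
    if n=='scene':
        def res(v):
            a=np.array([v[2],v[3],1]);a/=np.linalg.norm(a); w=q-np.array([v[0],v[1],.23]); return np.linalg.norm(np.cross(w,a),axis=1)-.031
        f=least_squares(res,[.449,.294,0,0],loss='soft_l1',f_scale=.002); print('cyl xy,slopes',f.x,np.median(abs(f.fun)))
a=im; save('p4',cv2.resize(a[90:230,320:480],(640,560)))
E
```

```text
time: 20.0
ee_pos: [0.454, 0.3158, 0.2462]
tcp_rot: [-180.0, -70.1, 75.0]
wrist_force: [1.0, 0.0, -1.2]
opening: 0.0604
grasp_force: 55.4
[  8.4137 -33.7292 -45.3428  30.7006  59.6578 141.8534] [0.454  0.3158 0.2462] [-179.9738  -70.1186   74.981 ] [ 1.0354  0.0006 -1.2415]
(array([-0.1,  0. , -0. ]), array([-0.1, -0.8, -0.2]))
top 1061 0.1875978677593113 0.282521188790231 [0.447  0.2903 0.271 ]
scene 543 0.18820676627919875 0.2811016174565235 [0.4497 0.2924 0.2706]
cyl xy,slopes [0.4506 0.2948 0.0279 0.0039] 0.001725127897876707
```

View pics/p4.png

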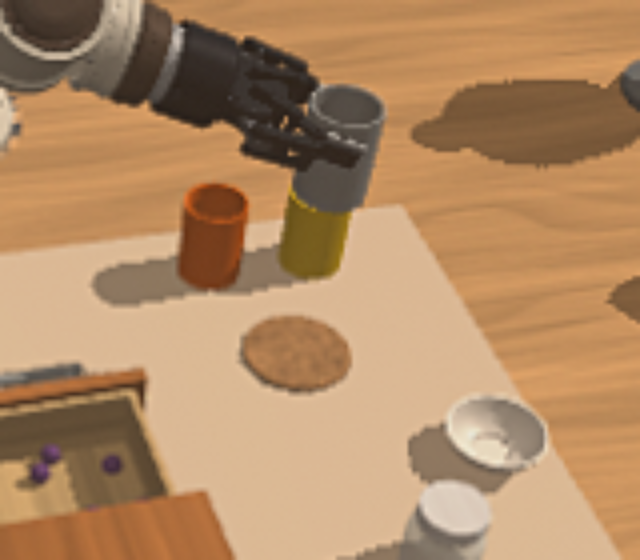

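The picture shows the cup upright in the gripper above the coaster, at (345,145). The cork at (297,352) is bare. I'll lower it.

```bash
python3 -m jog '[{"rotation":[0,0,0],"translation":[-1,-1,-40],"grip":50},{"rotation":[0,0,0],"translation":[-1,-1,-80],"grip":50},{"rotation":[0,0,0],"translation":[-1,-1,-120],"grip":50},{"rotation":[0,0,0],"translation":[-1,-1,-150],"grip":50},{"rotation":[0,0,0],"translation":[-1,-1,-165],"grip":50},{"rotation":[0,0,0],"translation":[-1,-1,-171],"grip":50},{"rotation":[0,0,0],"translation":[-1,-1,-175],"grip":50},{"rotation":[0,0,0],"translation":[-1,-1,-175],"grip":50},{"rotation":[0,0,0],"translation":[-1,-1,-175],"grip":50}]' 50
python3 -m jog '[{"rotation":[0,0,0],"translation":[0,0,-1.5],"grip":50},{"rotation":[0,0,0],"translation":[0,0,-3],"grip":50},{"rotation":[0,0,0],"translation":[0,0,-3],"grip":50}]' 50
```

```text
time: 21.0
ee_pos: [0.4537, 0.3153, 0.0728]
tcp_rot: [179.8, -70.2, 75.2]
wrist_force: [-0.1, -0.2, -1.8]
opening: 0.0605
grasp_force: 55.4
time: 21.3
ee_pos: [0.4531, 0.3152, 0.0685]
tcp_rot: [-179.9, -70.1, 75.0]
wrist_force: [0.4, 0.4, -1.0]
opening: 0.0607
grasp_force: 55.4
```

```bash
python3 -m jog '[{"rotation":[0,0,0],"translation":[0,0,-1],"grip":50},{"rotation":[0,0,0],"translation":[0,0,-2],"grip":50},{"rotation":[0,0,0],"translation":[0,0,-2],"grip":50},{"rotation":[0,0,0],"translation":[0,0,-2],"grip":50}]' 50
python3 -m jog '[{"rotation":[0,0,0],"translation":[0,0,-1],"grip":50},{"rotation":[0,0,0],"translation":[0,0,-1],"grip":50},{"rotation":[0,0,0],"translation":[0,0,-1],"grip":50}]' 50
```

```text
time: 21.7
ee_pos: [0.453, 0.3153, 0.0664]
tcp_rot: [-179.8, -70.1, 75.0]
wrist_force: [0.3, 0.3, -1.2]
opening: 0.0603
grasp_force: 55.4
time: 22.0
ee_pos: [0.453, 0.3153, 0.0654]
tcp_rot: [-179.9, -70.1, 75.0]
wrist_force: [0.2, -0.4, -0.7]
opening: 0.0603
grasp_force: 55.4
```

```bash
python3 -m jog '[{"rotation":[0,0,0],"translation":[0,0,-1],"grip":50},{"rotation":[0,0,0],"translation":[0,0,-1.5],"grip":50},{"rotation":[0,0,0],"translation":[0,0,-1.5],"grip":50}]' 50
python3 -m jog '[{"rotation":[0,0,0],"translation":[0,0,-1],"grip":50},{"rotation":[0,0,0],"translation":[0,0,-1.5],"grip":50},{"rotation":[0,0,0],"translation":[0,0,-1.5],"grip":50}]' 50
python3 - <<'E'
from h import *
im,d,i,T=cam('wrist'); a,d,i,T=cam('scene'); save('p5',np.hstack([cv2.resize(im,(480,300)),cv2.resize(a[130:210,340:425],(320,300))]))
uv,p=cloud(i,T,d); g=(np.hypot(p[:,0]-.449,p[:,1]-.294)<.045)&(p[:,2]>.05)
print(np.percentile(p[g,2],[50,90,97,99,100]))
E
```

```text
time: 22.3
ee_pos: [0.453, 0.3153, 0.0638]
tcp_rot: [-179.8, -70.1, 74.9]
wrist_force: [0.2, 0.0, -1.1]
opening: 0.0606
grasp_force: 55.4
time: 22.6
ee_pos: [0.4532, 0.3153, 0.0628]
tcp_rot: [-179.9, -70.2, 75.0]
wrist_force: [-0.9, -1.3, 0.3]
opening: 0.0605
grasp_force: 55.6
[0.07941165 0.08996686 0.09253662 0.09382922 0.09601675]
```

View pics/p5.png

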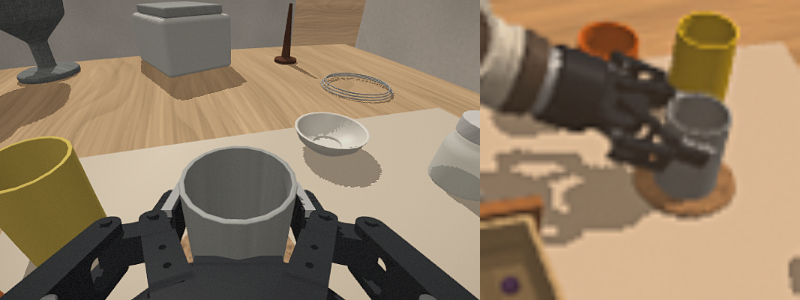

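The cup has touched the coaster (force went from -1.1 to +0.3 N, rim at z ≈ 0.091). I'll ease down 0.7 mm, open, then back straight off.

```bash
python3 -m jog '[{"rotation":[0,0,0],"translation":[0,0,-0.7],"grip":50},{"rotation":[0,0,0],"translation":[0,0,-0.7],"grip":58},{"rotation":[0,0,0],"translation":[0,0,-0.7],"grip":63},{"rotation":[0,0,0],"translation":[0,0,-0.7],"grip":68},{"rotation":[0,0,0],"translation":[0,0,-0.7],"grip":75},{"rotation":[0,0,0],"translation":[0,0,-0.7],"grip":83},{"rotation":[0,0,0],"translation":[0,0,-0.7],"grip":85},{"rotation":[0,0,0],"translation":[0,0,-0.7],"grip":85},{"rotation":[0,0,0],"translation":[0,0,-0.7],"grip":85},{"rotation":[0,0,0],"translation":[-3,-12,0],"grip":85},{"rotation":[0,0,0],"translation":[-10,-38,0],"grip":85},{"rotation":[0,0,0],"translation":[-20,-75,0],"grip":85},{"rotation":[0,0,0],"translation":[-31,-115,5],"grip":85},{"rotation":[0,0,0],"translation":[-31,-115,30],"grip":85},{"rotation":[0,0,0],"translation":[-31,-115,70],"grip":85},{"rotation":[0,0,0],"translation":[-31,-115,110],"grip":85},{"rotation":[0,0,0],"translation":[-31,-115,110],"grip":85}]' 50
python3 - <<'E'
from h import *
from scipy.optimize import least_squares
np.set_printoptions(precision=4,suppress=True)
for n in ['top','scene']:
    im,d,i,T=cam(n); uv,p=cloud(i,T,d)
    g=(np.hypot(p[:,0]-.449,p[:,1]-.294)<.05)&(p[:,2]>.084)&(p[:,2]<.097); h=cv2.convexHull(p[g][:,:2].astype(np.float32))[:,0]
    f=least_squares(lambda v:np.hypot(*(h-v).T)-.031,[.449,.294],loss='soft_l1',f_scale=.002); 
    q=p[g]; print(n,'cup',f.x,abs(f.fun).max(),np.percentile(p[g,2],95),np.linalg.lstsq(np.c_[q[:,:2]-f.x,np.ones(len(q))],q[:,2],rcond=None)[0])
    m=(p[:,2]>.05)&(p[:,2]<.075)&(p[:,0]>.44)&(p[:,0]<.52)&(abs(p[:,1]-.03)<.07)
    print('handle',p[m].mean(0))
o=readout.get_obs(); print(o['q'],delta(tool(0,90,s=-1),tcp=[.44,.02,.25]),delta(tool(0,90,90,s=-1),tcp=[.44,.02,.25]),delta(tool(0,90,-90,s=-1),tcp=[.44,.02,.25]))
E
```

```text
time: 24.4
ee_pos: [0.424, 0.1998, 0.1782]
tcp_rot: [178.7, -70.2, 76.3]
wrist_force: [0.2, -0.4, 0.4]
opening: 0.0848
grasp_force: 0.0
top cup [0.4491 0.2921] 0.0016670668341671468 0.09452311620981113 [-0.0099 -0.0143  0.0896]
handle [0.4944 0.0224 0.0659]
scene cup [0.4492 0.293 ] 0.004438707616970301 0.09175995902958395 [0.0099 0.0058 0.0884]
handle [0.4938 0.0199 0.0647]
[ -9.4543 -25.744  -44.0614  56.8775  69.4051 105.6795] (array([-45.5,  59.4, -65. ]), array([  17.5, -180.1,   76.8])) (array([  12.7,   96.1, -137. ]), array([  17.5, -180.1,   76.8])) (array([-69.7,   9.2,  12.9]), array([  17.5, -180.1,   76.8]))
```

The cup is placed at (0.449, 0.2925), with the coaster at (0.449, 0.294). Now the tool goes down with fingers shut, in front of the handle.

```bash
python3 -m jog '[{"rotation":[-4,0.5,0.7],"translation":[0,-30,40],"grip":40},{"rotation":[-11,1.5,2],"translation":[0,-60,77],"grip":0},{"rotation":[-19,2.5,3.5],"translation":[0,-90,77],"grip":0},{"rotation":[-27,3.6,5],"translation":[0,-120,77],"grip":0},{"rotation":[-35,4.6,6.5],"translation":[0,-150,77],"grip":0},{"rotation":[-43,5.7,8],"translation":[0,-179,77],"grip":0},{"rotation":[-51,6.7,9.5],"translation":[0,-179,77],"grip":0},{"rotation":[-59,7.8,11],"translation":[0,-179,77],"grip":0},{"rotation":[-69.7,9.2,13],"translation":[0,-179,77],"grip":0},{"rotation":[-69.7,9.2,13],"translation":[0,-179,77],"grip":0},{"rotation":[-69.7,9.2,13],"translation":[0,-179,77],"grip":0},{"rotation":[-69.7,9.2,13],"translation":[0,-179,77],"grip":0},{"rotation":[-69.7,9.2,13],"translation":[0,-179,77],"grip":0}]' 50
python3 - <<'E'
from h import *
o=readout.get_obs(); print(o['q'],delta(tool(0,90,-90,s=-1),tcp=[.435,.021,.045]))
E
```

```text
time: 25.8
ee_pos: [0.4219, 0.0209, 0.2487]
tcp_rot: [-179.8, -0.1, 89.9]
wrist_force: [-0.3, 0.6, -1.3]
opening: 0.0001
grasp_force: 0.0
[ 2.78916847e+00 -1.17362398e+01 -3.87458484e+00  9.80092839e+01
  6.28123741e-02  9.29280542e+01] (array([-0.1, -0.2,  0.1]), array([ 1.310e+01,  1.000e-01, -2.037e+02]))
```

```bash
python3 -m jog '[{"rotation":[0,0,0],"translation":[0,0,-45],"grip":0},{"rotation":[0,0,0],"translation":[0,0,-90],"grip":0},{"rotation":[0,0,0],"translation":[0,0,-135],"grip":0},{"rotation":[0,0,0],"translation":[0,0,-170],"grip":0},{"rotation":[0,0,0],"translation":[0,0,-195],"grip":0},{"rotation":[0,0,0],"translation":[2,0,-204],"grip":0},{"rotation":[0,0,0],"translation":[10,0,-204],"grip":0},{"rotation":[0,0,0],"translation":[20,0,-204],"grip":0},{"rotation":[0,0,0],"translation":[30,0,-204],"grip":0},{"rotation":[0,0,0],"translation":[40,0,-204],"grip":0},{"rotation":[0,0,0],"translation":[50,0,-204],"grip":0},{"rotation":[0,0,0],"translation":[60,0,-204],"grip":0},{"rotation":[0,0,0],"translation":[70,0,-204],"grip":0},{"rotation":[0,0,0],"translation":[80,0,-204],"grip":0},{"rotation":[0,0,0],"translation":[90,1,-204],"grip":0},{"rotation":[0,0,0],"translation":[100,1,-204],"grip":0},{"rotation":[0,0,0],"translation":[110,1,-204],"grip":0},{"rotation":[0,0,0],"translation":[120,2,-204],"grip":0},{"rotation":[0,0,0],"translation":[130,2,-204],"grip":0}]' 50
python3 - <<'E'
from h import *
im,d,i,T=cam('scene'); uv,p=cloud(i,T,d)
m=(p[:,2]>.055)&(p[:,2]<.072)&(p[:,0]>.44)&(p[:,0]<.62)&(abs(p[:,1]-.03)<.06); print(p[m].mean(0))
for n,z in [('scene',0),('top',0)]:
    im,d,i,T=cam(n); print([(onplane(i,T,m['uv'],.062)[0],m['confidence']) for m in spotter.mark_of(n,'chest_drawer0_handle')[:2]])
b=cam('top')[0]; save('p6',cv2.resize(b[70:270,240:380],(560,600)[0:2] if 0 else (420,600)))
E
```

```text
time: 27.7
ee_pos: [0.5528, 0.0233, 0.0454]
tcp_rot: [-179.9, 0.0, 89.9]
wrist_force: [-1.1, 0.5, 0.4]
opening: 0.0001
grasp_force: 0.7
[0.574876   0.02169013 0.06470415]
[(array([0.57597916, 0.02307521, 0.062     ]), 0.81), (array([ 0.52627465, -0.02709715,  0.062     ]), 0.64)]
[]
```

View pics/p6.png

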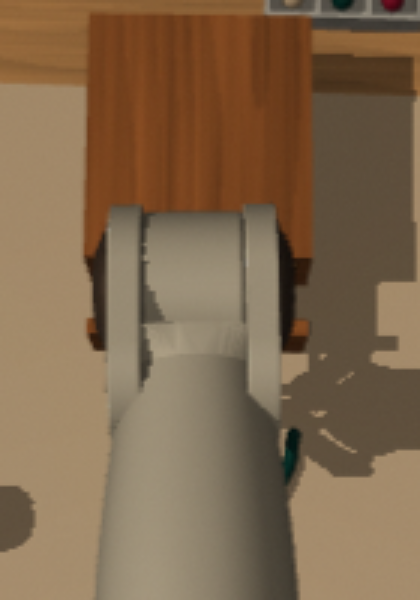

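The drawer is sliding in: handle at x ≈ 0.575, with about 53 mm still to go. The arm hides the rest of the view. I'll push on and watch the force for the stop.

```bash
python3 -m jog '[{"rotation":[0,0,0],"translation":[10,0,0],"grip":0},{"rotation":[0,0,0],"translation":[20,0,0],"grip":0},{"rotation":[0,0,0],"translation":[30,1,0],"grip":0},{"rotation":[0,0,0],"translation":[38,1,0],"grip":0},{"rotation":[0,0,0],"translation":[43,1,0],"grip":0},{"rotation":[0,0,0],"translation":[47,1,0],"grip":0},{"rotation":[0,0,0],"translation":[50,1,0],"grip":0}]' 50
python3 -m jog '[{"rotation":[0,0,0],"translation":[1,0,0],"grip":0},{"rotation":[0,0,0],"translation":[2,0,0],"grip":0},{"rotation":[0,0,0],"translation":[2,0,0],"grip":0}]' 50
```

```text
time: 28.7
ee_pos: [0.6023, 0.0243, 0.0453]
tcp_rot: [-179.9, -0.0, 89.9]
wrist_force: [-2.6, 0.5, -0.2]
opening: -0.0
grasp_force: 0.6
time: 29.0
ee_pos: [0.6041, 0.0242, 0.0455]
tcp_rot: [-179.9, 0.0, 89.9]
wrist_force: [-1.2, -0.6, 0.1]
opening: 0.0001
grasp_force: 0.2
```

```bash
for k in 1 2 3; do python3 -m jog '[{"rotation":[0,0,0],"translation":[1,0,0],"grip":0},{"rotation":[0,0,0],"translation":[2,0,0],"grip":0},{"rotation":[0,0,0],"translation":[2,0,0],"grip":0}]' 50 | egrep 'pos|force'; done
```

```text
ee_pos: [0.6061, 0.0242, 0.0455]
wrist_force: [-0.6, 0.3, 0.4]
grasp_force: 0.3
ee_pos: [0.608, 0.0243, 0.0454]
wrist_force: [-2.0, -0.1, 0.2]
grasp_force: 1.1
ee_pos: [0.6083, 0.0243, 0.0454]
wrist_force: [-12.0, 0.6, 5.1]
grasp_force: 6.1
```

The stop is reached: 12 N with no further travel. I'll back off and check.

```bash
python3 -m jog '[{"rotation":[0,0,0],"translation":[-10,0,0],"grip":0},{"rotation":[0,0,0],"translation":[-40,0,0],"grip":0},{"rotation":[0,0,0],"translation":[-80,0,10],"grip":0},{"rotation":[0,0,0],"translation":[-120,0,50],"grip":0},{"rotation":[0,0,0],"translation":[-160,0,100],"grip":0},{"rotation":[0,0,0],"translation":[-200,-30,150],"grip":0},{"rotation":[0,0,0],"translation":[-250,-80,200],"grip":0},{"rotation":[0,0,0],"translation":[-280,-120,220],"grip":0},{"rotation":[0,0,0],"translation":[-280,-120,220],"grip":0},{"rotation":[0,0,0],"translation":[-280,-120,220],"grip":0}]' 50
python3 - <<'E'
from h import *
np.set_printoptions(precision=4,suppress=True)
for n in ['top','scene']:
    im,d,i,T=cam(n); uv,p=cloud(i,T,d)
    m=(p[:,2]>.055)&(p[:,2]<.072)&(p[:,0]>.58)&(p[:,0]<.645)&(abs(p[:,1]-.03)<.06); print(n,'handle',p[m].mean(0))
    g=(np.hypot(p[:,0]-.449,p[:,1]-.294)<.05)&(p[:,2]>.084)&(p[:,2]<.097); print('cup',cv2.minEnclosingCircle(p[g][:,:2].astype(np.float32)))
    hsv=cv2.cvtColor(im,cv2.COLOR_RGB2HSV)[uv[:,1],uv[:,0]].astype(int)
    k=(hsv[:,0]>125)&(hsv[:,0]<165)&(hsv[:,1]>70)&(p[:,0]<.95)&(p[:,0]>.2)&(abs(p[:,1])<.6); print('purple',k.sum(), p[k].mean(0) if k.any() else '')
    for t in ['jar','spool','dish','pliers','mallet']: print(t,[onplane(i,T,m['uv'],0)[0,:2] for m in spotter.mark_of(n,t)[:1]])
    if n=='top': save('p7',im)
E
```

```text
time: 30.9
ee_pos: [0.3285, -0.0971, 0.2681]
tcp_rot: [179.8, 0.1, 89.9]
wrist_force: [1.2, -0.8, -0.5]
opening: 0.0001
grasp_force: 0.0
top handle [0.6284 0.0271 0.0655]
cup ((0.4485136866569519, 0.2930030822753906), 0.032129961997270584)
purple 0 
jar [array([0.7146, 0.32  ])]
spool [array([ 0.6918, -0.3172])]
dish [array([0.6055, 0.4215])]
pliers [array([ 0.452 , -0.0183])]
mallet [array([ 0.605 , -0.4648])]
scene handle [0.6318 0.0249 0.0645]
cup ((0.4505940079689026, 0.29125308990478516), 0.033326782286167145)
purple 0 
jar [array([0.7095, 0.3236])]
spool [array([ 0.6833, -0.3131])]
dish [array([0.5928, 0.4244])]
pliers [array([ 0.4735, -0.0317])]
mallet [array([0.6987, 0.3253])]
```

View pics/p7.png

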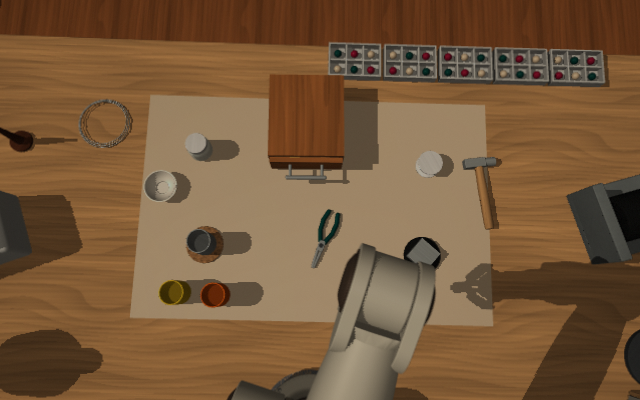

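The drawer is shut, with the handle at (306,177). The empty cup stands on the coaster at (201,242). The bystanders are where they were and no beads are loose, so I'm handing in.

```bash
python3 -c "
from workcell import bot
print(bot.job_done())"
```

```text
the job is handed in; nothing more can be done
None
```

I handed the job in at about 31 s: all seven beads were seen in the drawer before it was pushed to its stop, the empty cup stands upright within about 2 mm of the coaster's centre, and the bystanders look undisturbed; no verdict came back.

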